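Ballast a centrifuge bucket on the spring balance and mark the reading

ROBOT

A 6-joint arm with a two-finger parallel gripper is mounted at the origin on the work surface. World frame = base frame: x ahead of the robot, y to its left, z up, the work surface at z = 0. Lengths are in m, angles in degrees, forces in N, time in s.
With the tool pointing down it reaches from about 0.4 to 0.825 m from the base axis. Payload 7 kg.
Tool frame: the origin (TCP) lies between the finger pads; the fingertips stand 17 mm ahead of it and the grasp point (between the pads) lies 2 mm behind it; x points along the fingers, y is the direction in which the jaws open and shut, and the axes are right-handed (so a half turn about x gives the same grasp; the last joint's range is limited). The gripper opens to 88 mm and grips with 3 to 60 N. Pads are 19 mm wide; open, the fingers measure 130 mm over their backs; the gripper's body (78 mm by 193 mm) begins 47 mm behind the grasp point.
Start: joints at [16.507, 20.546, 0.682, 0, -70.136, -16.507], TCP at [0.675, -0, 0.244] pointing down, gripper open.
Joint ranges: [-176.03, 176.03], [-82.01, 121.73], [-58.28, 71.71], [-173.87, 95.51], [-174.79, -0.11], [-173.66, 173.66]. Speed limits (degrees/s): [136.94, 136.94, 172.46, 180, 180, 180].

INTERFACE

Orientations are given as [roll, pitch, yaw] about the fixed x, y, z axes, in that order (R = Rz(yaw) Ry(pitch) Rx(roll)).
In Python, from plant import r gives the robot as it stands.
- The arm moves only by the shell command python3 -m jog 'ROWS' [FORCE]. ROWS is a JSON object of lists of equal length, an entry for each row: "fingers": the opening, from 0 (shut) to 1 (fully open); "dp": the shift along the tool's x, y, z in mm, a list of three; "twist": the turn about the tool's x in degrees. In form: {"fingers": [fingers, ...], "dp": [[dx, dy, dz], ...], "twist": [twist, ...]}. A call has exactly 5 rows; each row is the pose to reach, as a shift and turn from the pose measured when the call began, along the tool's axes at that moment; what a row does not reach only later rows make up. A row lasts 1/10 s, in which the tool goes at most 50 mm and 8.59 degrees, less where a joint would pass 70% of its speed; a pose out of reach is approached as far as the arm can. A call with a gripper value outside its range is refused whole. The fingers move at their own pace and stop on an object; FORCE is the grip in N (left out, the last holds). Time passes only in rows, so rows that repeat a pose let the fingers close, or fill a call up. It gives the time, the measured TCP pose, the force and the opening at its end, in the units of the state.
- r.get_state(): the state, without advancing time (a new reading comes with each control period).
- r.capture(name): name is "scene" or "side" or "wrist"; returns a dict with "frame" (400x640x3 uint8, red, green, blue), "intrinsics" (3x3 intrinsics, pixels), "pose" (4x4, takes a point from camera to world coordinates). Camera axes: x right, y down, z forward; pixel columns grow to the right and rows downward; lengths in m; the calibration is good to about 2 mm. A picture is of the moment at which its call begins. There is no depth.
- r.close_job(): hands the job in, once; it reports no verdict.
The state is a dict: "time_s": time; "joints": joint angles; "qd": joint speeds; "joint_torque": joint torques, N m; "tcp_pos": TCP position; "eef_rot": TCP orientation; "contact_force": force on the tool from outside, world axes, zero at the start; "moment": the same for the moment, N m; "gripper_width": finger opening in m.
Only numpy, scipy, OpenCV 4.12 (cv2) and the standard library are available. Lean on these libraries where they do the work, as an engineer would, in place of code of your own. Each camera call takes 0.05 s, during which the arm holds its last target. There are 200 camera calls.

TASK

The centrifuge bucket on the spring balance is too light: push aluminium ballast blocks from the loading shelf until the pointer rests between the two target fins; every block you move must lie flat and wholly on the pan, and those not needed stay on the shelf. Then slide the black cursor grip along its track until it is level with the pointer, to mark the weight for the opposite bucket. Keep the bucket upright on the pan and do not disturb the other things on the bench.

Things in the scene. Friction and masses are not known exactly. Their poses are not given: they have to be found in the camera images.
- scale: spring balance, fixed to the bench. Origin: on the bench under the pan's centre; x points from the loading shelf to the pan (away from the robot at yaw 0), y to its left, z up. Parts in this frame (mm): aluminium loading shelf x -215 to -101, y -105 to 105, flat top at z 71.5, no edges or fences; pan x -95 to 95, y -103 to 103; white readout beam x -200 to -10, y 121 to 206, top at z 60
- pan_mid (a point): centre of the steel pan's upper face, same axes as the scale. Pan 190 x 206 mm, rims 8 mm high along its far (+x) and two side edges, open towards the shelf. Unloaded its face is 75 mm above the bench; it sinks straight down on its spring by 2 mm per ballast block, and is always 1 to 9 mm lower than the shelf during the job
- block_a: aluminium ballast block, 80 x 50 x 25 mm (long side along its x, which is nearly the scale's x), about 0.27 kg, loose on the shelf in the left lane (scale y about +66 mm); origin at the centre of its underside. The three blocks are alike; each moves the pointer by about 15 mm
- block_b: the same, in the middle lane (scale y about 0)
- block_c: the same, in the right lane (scale y about -66 mm)
- bucket: grey round centrifuge bucket with white-capped tubes, 72 mm diameter, 88 mm tall, unknown mass 0.75 to 1.1 kg, stands loose on the far half of the pan; origin at the centre of its underside. It covers scale x from about 10 to 90 mm
- pointer (a joint): reading of the pointer (m), linked to the pan: 0 with an empty pan, grows along the scale's +x as the pan sinks (7.5 times the pan's travel). The target fins stand at readings 0.0635 and 0.0865 (inner faces). It starts at about 0.042 to 0.060
- pointer_tip (a point): outer (+y) tip of the small dark pointer that rides low over the beam's top at scale y 145 mm (this tip at y 156, z 66 mm)
- target_mid (a point): point midway between the two target fins (steel, 18 mm tall, 4 mm thick, 23 mm clear between them along scale x, on the beam's inner edge at scale y 123 to 133 mm); fixed to the scale at x -90, y 145, z 64 mm
- cursor (a joint): position of the cursor (m) along the scale's +x, 0 to 0.13, on the same zero as the pointer: equal values mean that cursor and pointer are level. Starts near 0 (the robot's end); about 1.5 N of friction, stays where it is left
- cursor_grip (a point): centre of the black cursor grip: 20 mm along scale x, 26 mm along y, 33 mm tall (z 61 to 94 mm), at scale y 185 mm; a thin blade at its foot points at the pointer's row
- tip_box: bystander: blue pipette-tip box with a clear lid, 120 x 85 x 70 mm, right of the scale; origin under its centre
- tube_rack: bystander: white tube rack, 180 x 80 x 70 mm (tubes to 109 mm), left of the scale; origin under its centre
- reagent: bystander: amber bottle, 60 mm diameter, 125 mm tall, right of the shelf; origin under its centre
- jar: bystander: white jar, 64 mm diameter, 85 mm tall, left of the pan beyond the readout beam; origin under its centre
Mind the look-alikes: they are no part of the job. Leave any orange or yellow look-alike of the block_b alone.

How it is judged:
By the outcome, as a careful person would: the job done as asked, in the order asked, and still so for the second after the job is handed in, with the robot touching nothing.
It also fails if it takes over 50 s, if anything falls off the work surface, if the arm or the gripper's body presses on something with over 40 N, if the wrist force passes 120 N, or if a joint passes its speed limit or range.

## Working session

There is one attempt and no reset: what is moved stays moved. The work goes in short steps, Python scripts to look and compute and a shell command to move; the robot and the scene stay as the last step left them, time stands still between calls to the robot, and variables do not carry over. Pictures are saved under pics/ and viewed, on a budget of 10 in all, crops included, one or two more only if the job needs it, and the job is handed in when it is done.

```bash
ls; mkdir -p pics; cat > h.py <<'E'
import numpy as np, cv2, json
from plant import r
def cap(n,f=None):
    d=r.capture(n); d={k:np.array(v) for k,v in d.items()}
    if f: cv2.imwrite('pics/'+f,d['frame'][:,:,::-1]); np.savez('pics/'+f+'.npz',**d)
    return d
def load(f): return dict(np.load('pics/'+f+'.npz'))
def proj(d,P):
    T=np.linalg.inv(d['pose']); p=T[:3,:3]@np.array(P,float).reshape(-1,3).T+T[:3,3:]
    q=d['intrinsics']@p; return (q[:2]/q[2]).T
def ray(d,uv):
    v=np.linalg.inv(d['intrinsics'])@np.array([uv[0],uv[1],1.]); return d['pose'][:3,3],d['pose'][:3,:3]@v
def atz(d,uv,z):
    o,v=ray(d,uv); return o+v*(z-o[2])/v[2]
def tri(ds,uvs):
    A=np.zeros((3,3));b=np.zeros(3)
    for d,uv in zip(ds,uvs):
        o,v=ray(d,uv); v=v/np.linalg.norm(v); M=np.eye(3)-np.outer(v,v); A+=M;b+=M@o
    return np.linalg.solve(A,b)
E
python3 - <<'E'
from h import *
a=cap('scene','s0.png');b=cap('side','d0.png');c=cap('wrist','w0.png')
for x in (a,b,c): print(x['pose'].round(3).tolist(),x['intrinsics'][0,0])
print({k:np.round(v,3).tolist() for k,v in r.get_state().items()})
im=np.vstack([cv2.resize(a['frame'],(480,300)),cv2.resize(b['frame'],(480,300))])
E
```

```text
pics
[[-0.209, 0.643, -0.737, 1.332], [0.978, 0.124, -0.169, 0.219], [-0.017, -0.756, -0.654, 0.782], [0.0, 0.0, 0.0, 1.0]] 499.5790089178308
[[0.995, -0.072, 0.07, 0.446], [-0.1, -0.782, 0.616, -0.503], [0.011, -0.62, -0.785, 0.764], [0.0, 0.0, 0.0, 1.0]] 409.30779698895367
[[-1.0, 0.001, -0.001, 0.676], [0.001, 0.961, 0.275, -0.074], [0.001, 0.275, -0.961, 0.384], [0.0, 0.0, 0.0, 1.0]] 330.7122566867519
{'time_s': 0.15, 'joints': [16.506, 20.582, 0.646, -0.013, -70.136, -16.505], 'qd': [-0.026, -0.122, 0.254, 0.051, 0.001, 0.048], 'joint_torque': [0.0, -58.327, 29.329, 7.001, 0.009, -0.0], 'tcp_pos': [0.675, -0.0, 0.243], 'eef_rot': [96.509, 89.928, -173.495], 'contact_force': [0.4, -0.646, -1.164], 'moment': [-0.042, -0.051, 0.008], 'gripper_width': 0.088}
```

View pics/s0.png

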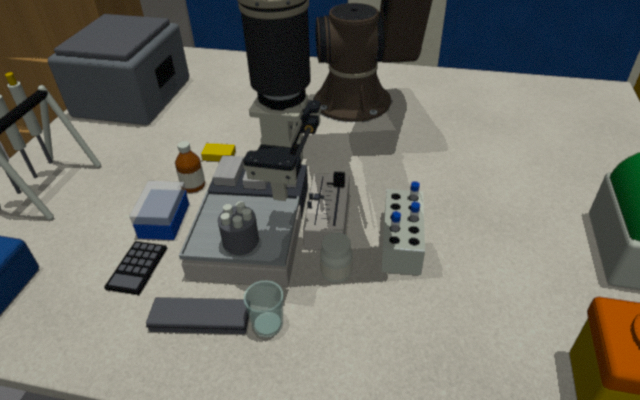

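View pics/d0.png

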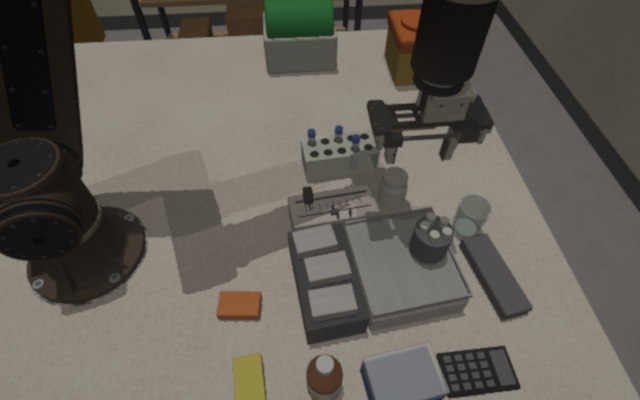

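View pics/w0.png

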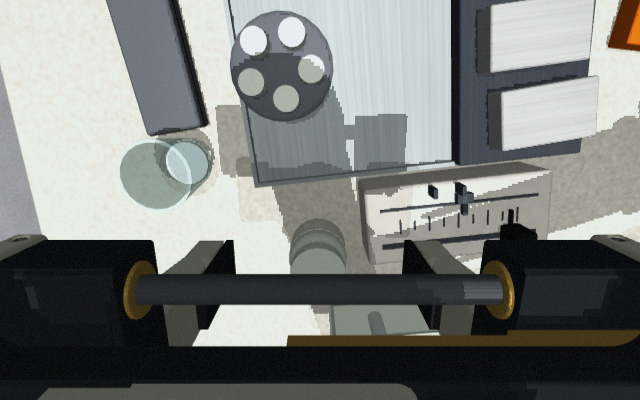

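Scene: shelf with three silver blocks (side ≈(316,238), (327,268), (333,300)), pan with bucket (432,238), beam, black grip (308,195). Look-alikes are the orange block (240,305) and the yellow one (250,380), both on the bench. Next, a close crop to check this.

```bash
python3 - <<'E'
from h import *
d=load('d0.png')['frame'][:,:,::-1]
c=cv2.resize(d[170:350,270:470],None,fx=4,fy=4,interpolation=cv2.INTER_CUBIC)[:, :]
c=cv2.resize(d[175:345,275:475],(800,680),interpolation=cv2.INTER_CUBIC)[:600]
for i in range(0,800,100): cv2.putText(c,str(275+i//4),(i,10),0,.35,(0,0,255),1); c[::4,i]=(0,0,255)
for i in range(0,600,100): cv2.putText(c,str(175+i//4),(0,i+10),0,.35,(0,0,255),1); c[i,::4]=(0,0,255)
cv2.imwrite('pics/d0c.png',c)
E
```

```text
(no output)
```

View pics/d0c.png

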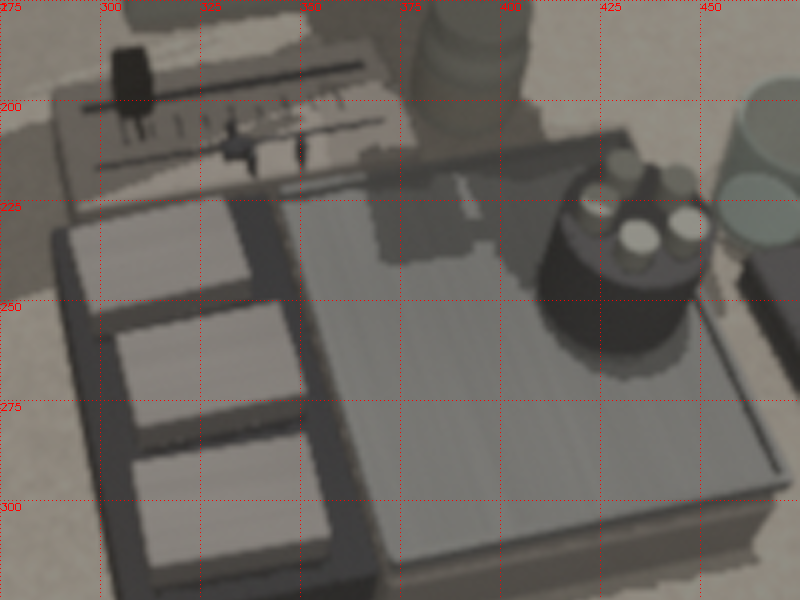

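```bash
cat > fit.py <<'E'
from h import *
from scipy.optimize import least_squares
s=load('d0.png');w=load('w0.png')
R=lambda a:np.array([[np.cos(a),-np.sin(a),0],[np.sin(a),np.cos(a),0],[0,0,1]])
side=[((288,199),(-200,206,60)),((366,185),(-10,206,60)),((294,228),(-200,121,60)),((432,208),(95,103,76)),((472,296),(95,-103,76))]
wr=[((360,180),(-10,121,60)),((551,165),(-200,121,60)),((371,262),(-10,206,60))]
W=lambda p,P:(R(p[2])@(np.array(P,float)/1000).T.reshape(3,-1)).T+[p[0],p[1],0]
def res(p):
    return np.concatenate([(proj(d,W(p,np.array([q[1] for q in L])))-np.array([q[0] for q in L])).ravel() for d,L in((s,side),(w,wr))])
f=least_squares(res,[.65,-.2,0],loss='soft_l1');p=f.x
E
python3 - <<'E'
from fit import *
print(p[:2],np.degrees(p[2]));print(res(p).reshape(-1,2).round(1).tolist())
inv=lambda X:(R(-p[2])@(np.array(X)-[p[0],p[1],0]))*1000
B=dict(a=[(292.5,232.5),(330.5,223),(337.5,244.5),(299.5,253.5)],b=[(304,258.5),(344,250),(351,274),(310,281.5)],c=[(308,290.5),(351,283),(357,309),(312.5,317)])
for k,v in B.items():
    q=np.array([inv(atz(s,u,.0965)) for u in v]); print(k,q.mean(0).round(1),q.round(0)[:,:2].tolist(),'yaw',np.degrees(np.arctan2(*(q[1]-q[0]+q[2]-q[3])[[1,0]])).round(1))
# triangulate block a/b corners seen in both
# wrist a: near -y+x etc
for n,us,uw in(('a y+x-',(292.5,232.5),(600,132)),('a y+x+',(330.5,223),(503,150)),('a y-x+',(337.5,244.5),(498,92)),('b y+x+',(344,250),(491,72))):
    X=tri([s,w],[us,uw]);print(n,X.round(4),inv(X).round(1),(proj(s,X)-us).round(1))
print('pointer? side z66',inv(atz(s,(332,206),.066)),'wrist',inv(atz(w,(466,212),.066)),inv(atz(w,(463,203),.066)))
print('bucket wrist top center z88+71',inv(atz(w,(282,66),.157)))
P=np.array([(-90,145,64),(-155,185,94),(-155,185,61),(-95,103,80),(-215,-105,71.5),(-101,-105,71.5),(-101,105,71.5)])
print(proj(s,W(p,P)).round(0).tolist(),proj(w,W(p,P)).round(0).tolist(),W(p,P).round(3).tolist())
from scipy.spatial.transform import Rotation as RR
print(RR.from_euler('xyz',r.get_state()['eef_rot'],degrees=True).as_matrix().round(3))
E
```

```text
[ 0.65473576 -0.12028321] 6.024807324360066
[[-0.5, -2.8], [4.6, -1.6], [-0.3, -0.4], [0.7, -0.5], [2.5, 0.5], [1.7, 4.2], [3.1, -0.9], [-3.7, -0.8]]
a [-166.    63.7   96.5] [[-207.0, 85.0], [-129.0, 93.0], [-127.0, 41.0], [-201.0, 36.0]] yaw 4.8
b [-155.6    0.2   96.5] [[-195.0, 24.0], [-118.0, 27.0], [-117.0, -25.0], [-193.0, -25.0]] yaw 1.1
c [-161.4  -66.5   96.5] [[-200.0, -41.0], [-121.0, -42.0], [-123.0, -92.0], [-201.0, -91.0]] yaw -0.8
a y+x- [ 0.4391 -0.0561  0.0982] [-207.7   86.4   98.2] [[-0.7 -0.9]]
a y+x+ [ 0.5161 -0.0399  0.0952] [-129.4   94.5   95.2] [[-0.3 -0.4]]
a y-x+ [ 0.5245 -0.0877  0.0895] [-126.1   46.1   89.5] [[-0.3 -0.3]]
b y+x+ [ 0.5347 -0.1032  0.0933] [-117.6   29.6   93.3] [[-0.4 -0.4]]
pointer? side z66 [-111.01480138  155.95456347   66.        ] wrist [-111.81027367  159.3674017    66.        ] [-108.67773095  149.55290499   66.        ]
bucket wrist top center z88+71 [ 45.76240828  15.65383381 157.        ]
[[343.0, 209.0], [309.0, 191.0], [309.0, 200.0], [346.0, 221.0], [306.0, 332.0], [370.0, 319.0], [342.0, 223.0]] [[443.0, 200.0], [524.0, 242.0], [505.0, 230.0], [455.0, 160.0], [611.0, -128.0], [460.0, -109.0], [458.0, 160.0]] [[0.55, 0.014, 0.064], [0.481, 0.047, 0.094], [0.481, 0.047, 0.061], [0.549, -0.028, 0.08], [0.452, -0.247, 0.072], [0.565, -0.235, 0.072], [0.543, -0.026, 0.072]]
[[-0.001 -1.     0.   ]
 [-0.     0.     1.   ]
 [-1.     0.001 -0.   ]]
```

```bash
cat >> fit.py <<'E'
from scipy.spatial.transform import Rotation as RR
def go(scale_mm,z):
    st=r.get_state();M=RR.from_euler('xyz',st['eef_rot'],degrees=True).as_matrix()
    t=W(p,[scale_mm[0],scale_mm[1],0])[0];t[2]=z
    d=M.T@(t-np.array(st['tcp_pos']))*1000
    zax=M[:,2];yaw=np.degrees(np.arctan2(zax[1],zax[0]))
    cur=(R(-p[2])@(np.array(st['tcp_pos'])-[p[0],p[1],0]))*1000
    print('t',st['time_s'],'dp',d.round(1),'twist',round(yaw-np.degrees(p[2]),1),'tcp scale',cur.round(1),'F',np.round(st['contact_force'],1),'g',round(st['gripper_width'],3),'J',np.round(st['joints'],0))
E
python3 -m jog '{"fingers":[0,0,0,0,0],"dp":[[6,30,-27],[12,60,-54],[18,90,-81],[24,120,-108],[30,150,-135]],"twist":[8.4,16.8,25.2,33.6,42]}' 10
python3 -c "
from fit import *
go((-223,-66.5),.15)"
```

```text
time_s: 0.65
tcp_pos: [0.5231, -0.1359, 0.2126]
eef_rot: [135.9, 89.9, -176.4]
contact_force: [-0.2, -0.8, 0.4]
gripper_width: 0.0533
t 0.65 dp [  62.8   11.6 -110.6] twist 41.6 tcp scale [-132.6   -1.7  212.6] F [-0.2 -0.8  0.4] g 0.053 J [  6.   9. -19.  -0. -62. -49.]
```

```bash
python3 -m jog '{"fingers":[0,0,0,0,0],"dp":[[8,2,-22],[16,5,-44],[24,7,-67],[32,9,-89],[40,11.6,-110.6]],"twist":[8.4,16.7,25,33.4,41.6]}' 10
python3 -c "
from fit import *
go((-223,-66.5),.095)
cap('wrist','w1.png')"
```

```text
time_s: 1.15
tcp_pos: [0.4391, -0.2104, 0.1724]
eef_rot: [177.1, 89.9, -177.2]
contact_force: [0.9, 0.0, 0.2]
gripper_width: 0.0133
t 1.15 dp [77.4  0.4  1.1] twist -0.3 tcp scale [-223.9  -66.9  172.4] F [0.9 0.  0.2] g 0.013 J [ -2.   6. -28.   0. -55. -82.]
```

View pics/w1.png

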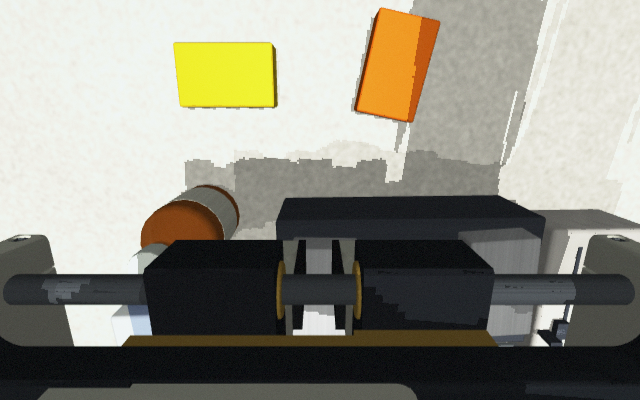

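Wrist view: fingers over the right lane behind block c; orange (397,65) and yellow (225,75) decoys clear, reagent at (190,225) lower than the gripper body. Descend, then push.

```bash
python3 -m jog '{"fingers":[0,0,0,0,0],"dp":[[25,0,0],[50,0,0],[70,0.4,1],[77,0.4,1],[77,0.4,1]],"twist":[-0.3,-0.3,-0.3,-0.3,-0.3]}' 20
python3 -m jog '{"fingers":[0,0,0,0,0],"dp":[[0,0,8],[0,0,16],[0,0,24],[0,0,32],[0,0,40]],"twist":[0,0,0,0,0]}'
python3 -c "
from fit import *
go((-94,-66.5),.095)
cap('side','d1.png')
d=load('d1.png')['frame'][:,:,::-1]
cv2.imwrite('pics/d1c.png',cv2.resize(d[175:345,275:475],(706,600),interpolation=cv2.INTER_CUBIC))"
```

```text
time_s: 1.7
tcp_pos: [0.436, -0.2105, 0.0932]
eef_rot: [166.3, 89.6, 171.8]
contact_force: [1.2, -0.4, 0.8]
gripper_width: 0.0004
time_s: 2.2
tcp_pos: [0.4766, -0.2066, 0.0932]
eef_rot: [166.3, 89.6, 171.8]
contact_force: [-2.1, 0.3, -0.0]
gripper_width: 0.0005
t 2.2 dp [-2.4  1.5 92.2] twist -0.6 tcp scale [-186.2  -67.1   93.2] F [-2.1  0.3 -0. ] g 0.0 J [ -2.  15. -30.  -0. -46. -83.]
```

View pics/d1c.png

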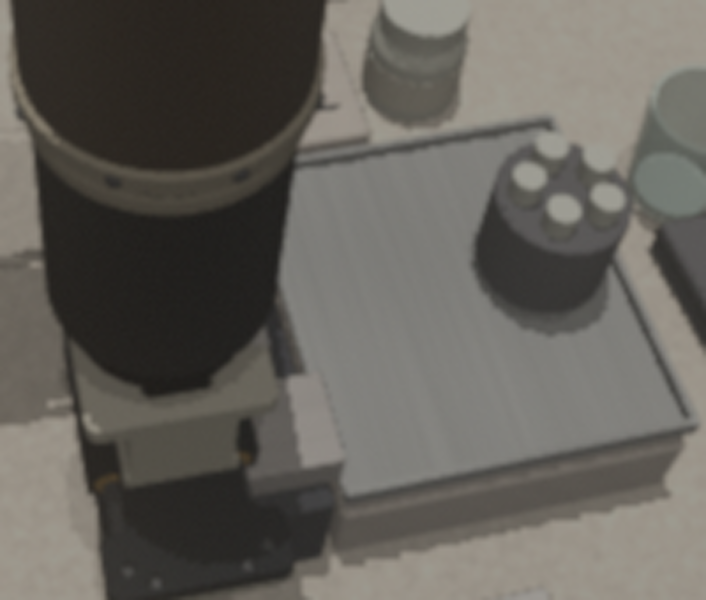

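Fingers are behind block c, pushing it (≈2 N); its front edge is reaching the pan and it is straight. Bucket undisturbed.

```bash
python3 -m jog '{"fingers":[0,0,0,0,0],"dp":[[-0.5,0,10],[-1,0,20],[-1,0,30],[-1,0.5,40],[-1,0.5,50]],"twist":[0,0,0,0,0]}'
python3 -m jog '{"fingers":[0,0,0,0,0],"dp":[[0,0,10],[0,0,20],[0,0.5,30],[0,0.5,37],[0,0.5,40]],"twist":[0,0,0,0,0]}'
python3 -c "
from fit import *
go((-94,-66.5),.095)
cap('side','d2.png');cap('wrist','w2.png')
d=load('d2.png')['frame'][:,:,::-1]; w=load('w2.png')['frame'][:,:,::-1]
cv2.imwrite('pics/d2c.png',np.vstack([cv2.resize(d[175:345,275:475],(480,300))[:300],cv2.resize(w,(480,300))]))"
```

```text
time_s: 2.75
tcp_pos: [0.5286, -0.2012, 0.0938]
eef_rot: [168.1, 89.7, 173.6]
contact_force: [-0.5, 0.1, -0.3]
gripper_width: 0.0003
time_s: 3.25
tcp_pos: [0.5691, -0.1967, 0.0934]
eef_rot: [168.8, 89.7, 174.4]
contact_force: [-1.6, 0.3, 0.8]
gripper_width: 0.0006
t 3.25 dp [-1.5  0.5 -0.9] twist -0.5 tcp scale [-93.2 -67.   93.4] F [-1.6  0.3  0.8] g 0.001 J [ -1.  22. -19.  -0. -49. -84.]
```

View pics/d2c.png

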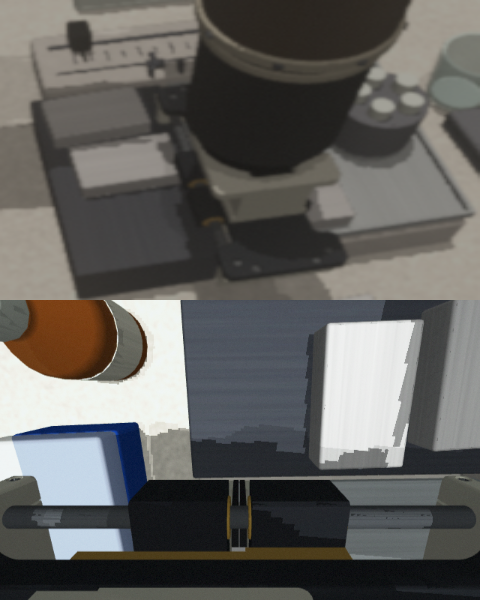

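Block c appears on the pan and the wrist view shows block b untouched. Back off, up and leftward, then look.

```bash
python3 -m jog '{"fingers":[0,0,0,0,0],"dp":[[0,0,-25],[-45,0,-25],[-90,40,-35],[-110,90,-45],[-120,140,-60]],"twist":[0,0,0,0,0]}'
python3 -m jog '{"fingers":[0.57,0.57,0.57,0.57,0.57],"dp":[[0,40,0],[0,80,0],[0,120,-5],[0,120,-10],[0,120,-15]],"twist":[0,0,0,0,0]}'
python3 -c "
from fit import *
go((-165,185),.091)
cap('side','d3.png');cap('wrist','w3.png')
d=load('d3.png')['frame'][:,:,::-1]
c=cv2.resize(d[175:325,275:475],(800,600),interpolation=cv2.INTER_CUBIC)
for i in range(0,800,100): cv2.putText(c,str(275+i//4),(i,10),0,.35,(0,0,255),1); c[::4,i]=(0,0,255)
for i in range(0,600,100): cv2.putText(c,str(175+i//4),(0,i+10),0,.35,(0,0,255),1); c[i,::4]=(0,0,255)
cv2.imwrite('pics/d3c.png',c)
for u in((308,178),(378,165)): print((R(-p[2])@(atz(load('d0.png'),u,0)-[p[0],p[1],0]))*1000)"
```

```text
time_s: 3.85
tcp_pos: [0.5032, -0.0784, 0.2123]
eef_rot: [126.9, 89.9, 132.3]
contact_force: [1.2, 1.3, 0.4]
gripper_width: 0.0
time_s: 4.35
tcp_pos: [0.4765, 0.0404, 0.2127]
eef_rot: [93.5, 89.9, 99.0]
contact_force: [-0.4, 0.3, -0.7]
gripper_width: 0.0348
t 4.35 dp [121.7   6.3  -4.6] twist -0.5 tcp scale [-160.4  178.5  212.7] F [-0.4  0.3 -0.7] g 0.035 J [  28.    3.  -26.   -0.  -61. -113.]
[-137.36148692  301.42716216    0.        ]
[4.56960323e+01 3.09975961e+02 1.11022302e-13]
```

View pics/d3c.png

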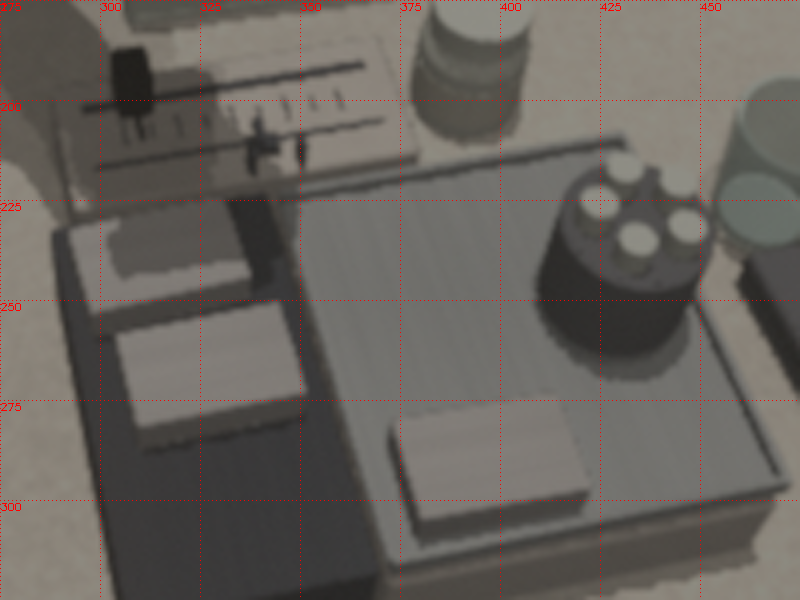

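Block c lies flat, wholly on the pan (corners ≈(373,279)–(420,298)); bucket unmoved; blocks a and b are on the shelf; pointer (339,209) stands between the fins (337, 350). Now measure the pointer and grip numerically.

```bash
python3 - <<'E'
from fit import *
d=load('d3.png'); inv=lambda X:((R(-p[2])@(np.array(X)-[p[0],p[1],0]))*1000).round(1)
print('grip z77.5',inv(atz(d,(307.7,195),.0775)),'blade z62',inv(atz(d,(310.2,209),.062)))
print('ptr tip',inv(atz(d,(339.3,205),.066)),'old',inv(atz(load('d0.png'),(332,206),.066)))
for n,u in(('fin1 top',(336,211)),('fin1 base',(338,218)),('fin2 top',(349.5,208)),('fin2 base',(350.5,216))): print(n,inv(atz(d,u,.078 if 'top' in n else .060)))
s=cap('scene','s3.png')
P=np.array([(-157,185,94),(-157,185,61),(-96,156,66),(-90,145,64)])
q=proj(s,W(p,P));print('scene',q.round(1).tolist())
c=s['frame'][160:240,290:370,::-1]; c=cv2.resize(c,(640,640),interpolation=cv2.INTER_CUBIC)[:600]
w=load('w3.png')['frame'][:,:,::-1]
cv2.imwrite('pics/s3c.png',np.hstack([c[:400,:400], w[:, 120:520]]) if 0 else np.hstack([cv2.resize(c,(400,375)),cv2.resize(w,(400,375))]))
E
```

```text
grip z77.5 [-158.1  186.8   77.5] blade z62 [-157.8  160.2   62. ]
ptr tip [-95.  155.5  66. ] old [-111.  156.   66.]
fin1 top [-108.   132.7   78. ]
fin1 base [-104.4  126.8   60. ]
fin2 top [-78.5 134.7  78. ]
fin2 base [-77.1 126.6  60. ]
scene [[336.1, 174.4], [336.2, 185.8], [320.3, 201.2], [315.0, 203.5]]
```

View pics/s3c.png

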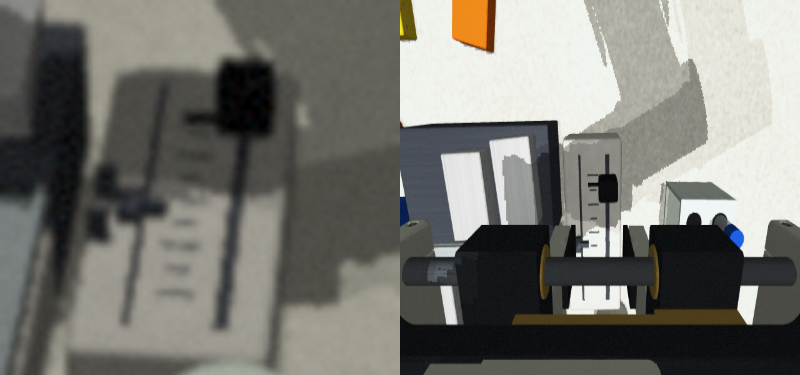

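Scene crop (left) shows pointer at ≈(139,205) between the fins and grip at (245,95) with its blade; wrist (right) shows the grip at (608,187), pointer (585,243). Pointer ≈0.070, cursor ≈0.007: slide about 63 mm. Grasp the grip.

```bash
python3 -m jog '{"fingers":[0.57,0.57,0.57,0.57,0.57],"dp":[[30,3,0],[60,5,1],[90,7,2],[115,7.3,2.4],[121.7,7.3,2.4]],"twist":[-0.5,-0.5,-0.5,-0.5,-0.5]}'
python3 -m jog '{"fingers":[0.2,0.2,0.2,0.2,0.2],"dp":[[0,0,0],[0,0,0],[0,0,0],[0,0,0],[0,0,0]],"twist":[0,0,0,0,0]}' 6
python3 -c "
from fit import *
go((-95.3,186),.091)"
```

```text
time_s: 5.0
tcp_pos: [0.4771, 0.0448, 0.0885]
eef_rot: [-177.4, 89.7, -171.6]
contact_force: [-0.5, 0.2, -0.7]
gripper_width: 0.0501
time_s: 5.5
tcp_pos: [0.4774, 0.0465, 0.089]
eef_rot: [131.6, 89.8, 137.3]
contact_force: [-2.1, 11.5, -8.9]
gripper_width: 0.0355
t 5.5 dp [-2.1  1.8 63.5] twist -0.3 tcp scale [-158.8  184.5   89. ] F [-2.1 11.5 -8.9] g 0.036 J [  29.   12.  -35.   -0.  -43. -113.]
```

Only the left finger is touching (force +y): the jaws are off-centre by ~4 mm. Re-open slightly and recentre.

```bash
python3 -m jog '{"fingers":[0.55,0.55,0.55,0.55,0.55],"dp":[[0,1,0],[-1,4,0],[-1,4.5,0],[-1,4.5,0],[-1,4.5,0]],"twist":[0,0,0,0,0]}' 6
python3 -c "
from fit import *
go((-95.3,188),.091)
cap('wrist','w4.png');cap('scene','s4.png')
w=load('w4.png')['frame'][:,:,::-1];c=load('s4.png')['frame'][150:250,280:380,::-1]
cv2.imwrite('pics/w4c.png',np.hstack([cv2.resize(c,(400,400),interpolation=cv2.INTER_CUBIC),w[:,160:560]]))"
```

```text
time_s: 6.0
tcp_pos: [0.4771, 0.0509, 0.0903]
eef_rot: [127.7, 89.8, 133.4]
contact_force: [0.1, 0.6, -0.5]
gripper_width: 0.0481
t 6.0 dp [-0.9 -0.5 63.4] twist -0.3 tcp scale [-158.7  188.9   90.3] F [ 0.1  0.6 -0.5] g 0.048 J [  29.   12.  -35.   -0.  -44. -114.]
```

View pics/w4c.png

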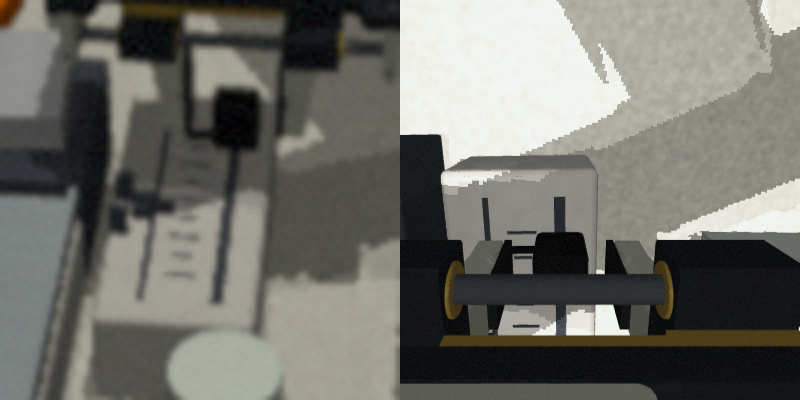

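Now the grip (composite 535–588) is centred between the jaws (510–608). Close.

```bash
python3 -m jog '{"fingers":[0.2,0.2,0.2,0.2,0.2],"dp":[[0,0,0],[0,0,0],[0,0,0],[0,0,0],[0,0,0]],"twist":[0,0,0,0,0]}' 6
python3 -c "
from fit import *
go((-95.3,188),.091)"
```

```text
time_s: 6.6
tcp_pos: [0.4772, 0.0515, 0.0901]
eef_rot: [118.9, 89.8, 124.7]
contact_force: [-0.3, 4.6, -1.1]
gripper_width: 0.0259
t 6.6 dp [-1.  -1.1 63.2] twist -0.3 tcp scale [-158.5  189.4   90.1] F [-0.3  4.6 -1.1] g 0.026 J [  30.   12.  -35.   -0.  -44. -114.]
```

```bash
python3 -m jog '{"fingers":[0.2,0.2,0.2,0.2,0.2],"dp":[[0,0.3,8],[0,0.5,16],[0,0.5,24],[0,0.5,32],[0,0.5,40]],"twist":[0,0,0,0,0]}'
python3 -m jog '{"fingers":[0.2,0.2,0.2,0.2,0.2],"dp":[[0,0,6],[0,0,12],[0,0,17],[0,0,20],[0,0,21]],"twist":[0,0,0,0,0]}'
python3 - <<'E'
from fit import *
go((-95.3,188),.091)
cap('side','d5.png');a=load('d5.png')['frame'];b=load('d3.png')['frame']
np.set_printoptions(linewidth=250)
print(cv2.cvtColor(a,cv2.COLOR_RGB2GRAY)[180:222,324:358])
E
```

```text
time_s: 7.1
tcp_pos: [0.5179, 0.0561, 0.0901]
eef_rot: [114.4, 89.8, 120.1]
contact_force: [-1.6, 2.8, 2.7]
gripper_width: 0.0258
time_s: 7.6
tcp_pos: [0.5392, 0.0585, 0.0901]
eef_rot: [108.5, 89.7, 114.2]
contact_force: [-2.0, 4.7, 3.3]
gripper_width: 0.0257
t 7.6 dp [-1.  -1.9  0.8] twist -0.3 tcp scale [-96.1 189.9  90.1] F [-2.   4.7  3.3] g 0.026 J [  27.   17.  -27.   -0.  -46. -111.]
[[ 33  32  33 ...  36  34  36]
 [ 32  32  32 ...  35  36  36]
 [ 33  32  32 ...  36  35  35]
 ...
 [135 126 108 ...  74  74  72]
 [134 130 118 ...  71  70  69]
 [126 121 113 ...  67  67  66]]
```

```bash
python3 -m jog '{"fingers":[0.57,0.57,0.57,0.57,0.57],"dp":[[0,0,0],[0,0,0],[0,0,0],[0,0,0],[0,0,0]],"twist":[0,0,0,0,0]}'
python3 -m jog '{"fingers":[0.57,0.57,0.57,0.57,0.57],"dp":[[-25,0,0],[-60,0,0],[-95,0,0],[-120,0,0],[-120,0,0]],"twist":[0,0,0,0,0]}'
python3 - <<'E'
from fit import *
go((-95.3,188),.091)
w=cap('wrist','w6.png');s=cap('scene','s6.png');d=cap('side','d6.png')
i=w['frame'][:,:,::-1]
P=np.array([(-95,156,66),(-95,185,94),(-95,160,62)]);print(proj(w,W(p,P)).round(0),proj(d,W(p,P)).round(0))
u,v=proj(w,W(p,P))[0].astype(int)
c=cv2.resize(i[v-60:v+60,u-60:u+100],(800,600),interpolation=cv2.INTER_CUBIC)
for k in range(0,800,100): cv2.putText(c,str(u-60+k//5),(k,10),0,.4,(0,0,255),1); c[::4,k]=(0,0,255)
for k in range(0,600,100): cv2.putText(c,str(v-60+k//5),(0,k+10),0,.4,(0,0,255),1); c[k,::4]=(0,0,255)
cv2.imwrite('pics/w6c.png',c)
E
```

```text
time_s: 8.15
tcp_pos: [0.5391, 0.0583, 0.0901]
eef_rot: [108.0, 89.8, 113.7]
contact_force: [-0.0, 0.2, -0.3]
gripper_width: 0.0499
time_s: 8.65
tcp_pos: [0.5413, 0.0584, 0.2142]
eef_rot: [44.8, 89.6, 50.6]
contact_force: [0.3, 0.4, -0.1]
gripper_width: 0.0494
t 8.65 dp [123.2  -2.2  -1.9] twist -0.3 tcp scale [-94.  189.6 214.2] F [ 0.3  0.4 -0.1] g 0.049 J [  27.    9.  -18.   -0.  -62. -111.]
[[280. 191.]
 [312. 200.]
 [285. 190.]] [[339. 205.]
 [337. 186.]
 [339. 205.]]
```

View pics/w6c.png

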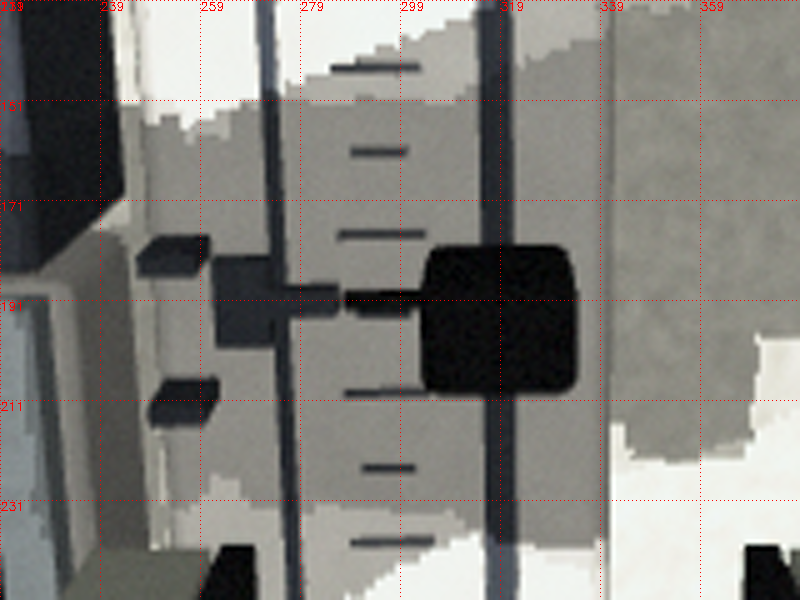

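The close wrist view shows the pointer (tip row ≈191) between the fins, and the cursor blade (row ≈191.2) level with it within about 1 mm. The gripper is clear, so I'm handing in.

```bash
python3 -c "
from h import *
a=load('d0.png')['frame'].astype(int);b=load('d6.png')['frame'].astype(int)
D=np.abs(a-b).max(2)
for n,(x0,x1,y0,y1) in dict(bucket=(410,455,215,265),tipbox=(362,445,345,400),reagent=(305,345,355,400),orange=(215,265,290,320),jar=(378,408,170,208),rack=(300,380,125,180),block_b=(302,352,252,288),block_c_on_pan=(370,425,272,312)).items(): print(n,D[y0:y1,x0:x1].mean().round(1))
r.close_job()"
```

```text
bucket 10.3
tipbox 3.5
reagent 3.2
orange 3.0
jar 23.7
rack 34.1
block_b 6.3
block_c_on_pan 13.7
the job is handed in; nothing more can be done
```

I've handed the job in, and my checks show it done. I pushed one block, block_c, from the right lane onto the pan. I then gripped the black cursor and slid it about 62 mm until it was level with the pointer. The robot's clock read about 9 s, and the gripper was raised and touching nothing.

**Checks that passed**
- **Block:** the side view showed block_c flat and wholly on the pan. Blocks a and b were still on the shelf.
- **Bucket:** it was upright and had not moved in the same view.
- **Pointer:** it rose from about 0.054 to about 0.070, which is between the fins at 0.0635 and 0.0865.
- **Cursor:** in the last wrist view its blade was about 0.2 pixel from level with the pointer. Allowing for their height difference, that is within about 1 mm.

**What disagreed or wasn't fully confirmed**
- **Scale position:** my fit of the scale's position was about 4 mm off in y at the cursor. The first grip attempt was off-centre and pressed the cursor grip sideways with about 11 N. I recentred and gripped again without trouble.
- **Jar and tube rack:** the before-and-after side images differ noticeably there. I put that down to the arm and its shadow being in view, but did not look at the last full picture to confirm it. The arm measured no force near either one.
- **Other bystanders:** the tip box, reagent and orange look-alike showed almost no change. I did not compare the yellow one.

I viewed 11 pictures, one over the budget of 10.

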